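# Snap the waste tub's lid shut

## Task

Close the red waste tub: with the fingertips, press down on the yellow lid's rim, section by section all the way round, until all four sections have clicked shut. Leave the tub standing in its place, pick nothing up, and do not disturb the other things on the table.

Things in the scene. Friction and masses are not known exactly. Their poses are not given: they have to be found in the camera images.
- tub: Red round waste tub, loose on the table, about 1.2 kg, base 152 mm across, upright. Origin: centre of its underside; z up its axis. Its yellow snap-fit lid, 176 mm across, has a fixed flat centre (see lid_centre) and around it a rim of four separate quarter sections a to d. Pushing straight down on the rim does not tip the tub.
- lid_centre (a point): Centre of the lid's fixed flat middle, 100 mm across, its top 120 mm above the table; here a red grip plug 40 mm across rises 22 mm more. Each rim section is a flat arc 53 to 88 mm from the axis, spanning 85 degrees. Open, its top stands 8 mm proud of this middle (128 mm above the table) with a white gap below its skirt; shut, it is flush with it.
- press_a (a point): Press point of rim section a: a red dot 22 mm across in the middle of its top face, 68 mm from the tub's axis, on the tub's own +x side. The point lies on the top face and moves down with the section; its z axis points up.
- rim_a (a joint): Depth in m to which rim section a has been pushed straight down: 0 = up (open), 0.008 = shut. The section resists with about 6 N over the first 2 mm, then less, springs back up if let go before 4 mm, and past 4 mm snaps down by itself to 8 mm and stays. It stops solidly at 8 mm. It starts up.
- press_b (a point): Press point of rim section b: a red dot 22 mm across in the middle of its top face, 68 mm from the tub's axis, a quarter turn counter-clockwise (seen from above) from a. The point lies on the top face and moves down with the section; its z axis points up.
- rim_b (a joint): Depth in m to which rim section b has been pushed straight down: 0 = up (open), 0.008 = shut. The section resists with about 6 N over the first 2 mm, then less, springs back up if let go before 4 mm, and past 4 mm snaps down by itself to 8 mm and stays. It stops solidly at 8 mm. It starts up.
- press_c (a point): Press point of rim section c: a red dot 22 mm across in the middle of its top face, 68 mm from the tub's axis, opposite a. The point lies on the top face and moves down with the section; its z axis points up.
- rim_c (a joint): Depth in m to which rim section c has been pushed straight down: 0 = up (open), 0.008 = shut. The section resists with about 6 N over the first 2 mm, then less, springs back up if let go before 4 mm, and past 4 mm snaps down by itself to 8 mm and stays. It stops solidly at 8 mm. It starts up.
- press_d (a point): Press point of rim section d: a red dot 22 mm across in the middle of its top face, 68 mm from the tub's axis, opposite b. The point lies on the top face and moves down with the section; its z axis points up.
- rim_d (a joint): Depth in m to which rim section d has been pushed straight down: 0 = up (open), 0.008 = shut. The section resists with about 6 N over the first 2 mm, then less, springs back up if let go before 4 mm, and past 4 mm snaps down by itself to 8 mm and stays. It stops solidly at 8 mm. It starts up.
- jar: White sample jar with red lid, 60 mm across, 95 mm tall, bystander. Origin: centre of underside.
- mug: Blue mug, 82 mm across, 95 mm tall, bystander. Origin: centre of underside.
- rack: Black rack of purple-capped tubes, 64 x 124 mm, 103 mm tall, bystander. Origin: centre of underside.
- basket: Green open basket with capped tubes lying in it, 100 x 130 mm, 60 mm tall, bystander. Origin: centre of underside.
- marker: White marker pen with blue cap lying on the table, 140 mm long, 15 mm thick, bystander. Origin: on its underside near the middle; x along the pen towards the cap.
- glovebox: White glove box with dark oval opening on top, 220 x 115 mm, 75 mm tall, bystander. Origin: centre of underside.
- sprayer: White spray bottle, 53 mm across, 192 mm tall, bystander. Origin: centre of underside.

How it is judged:
At the end, for the whole second after the job is handed in: All four rim sections are down past 6.5 mm of their 8 mm travel, the tub stands upright and still on the table within 50 mm of where it was, and no bystander is more than 30 mm from its place (value of joint each of rim_a, rim_b, rim_c, rim_d above 0.0065 m and distance of tub from where it was at the start of the episode below 0.05 m and angle between tub's own z axis and vertical below 0.1 rad and height (world z) of tub below 0.01 m and linear speed of tub below 0.02 m/s and distance of each of jar, mug, rack, basket, marker, glovebox, sprayer from where it was at the start of the episode below 0.03 m); the robot touches nothing.
It fails at once if the tub is lifted off the table, tipped, or pushed more than 50 mm away (height (world z) of tub above 0.015 m or angle between tub's own z axis and vertical above 0.2 rad or distance of tub from where it was at the start of the episode above 0.05 m).
It fails at once if a bystander is lifted, carried, or pushed more than 30 mm from its place (distance of any of jar, mug, rack, basket, marker, glovebox, sprayer from where it was at the start of the episode above 0.03 m).
It also fails if it takes over 42 s, if anything falls off the work surface, if the arm or the gripper's body presses on something with over 40 N, if the wrist force passes 120 N, or if a joint passes its speed limit or range.

## Robot

A 6-joint arm with a two-finger parallel gripper is mounted at the origin on the work surface. World frame = base frame: x ahead of the robot, y to its left, z up, the work surface at z = 0. Lengths are in m, angles in rad, forces in N, time in s.
With the tool pointing down it reaches from about 0.35 to 0.85 m from the base axis. Payload 8.1 kg.
Tool frame: the origin (TCP) lies at the centre of the arm's flange, where the gripper is bolted on; the fingertips stand 186 mm ahead of it and the grasp point (between the pads) lies 167 mm ahead of it; z points along the fingers, y is the direction in which the jaws open and shut (so a half turn about z gives the same grasp; the last joint's range is limited). The gripper opens to 93 mm and grips with 3 to 60 N. Pads are 15 mm wide; open, the fingers measure 128 mm over their backs; the gripper's body (75 mm by 188 mm) begins 65 mm behind the grasp point.
Start: joints at [-1.254, 0.13, 1.488, -0, 1.523, -0.085], TCP at [0.235, -0.552, 0.405] pointing down, gripper open.
Joint ranges: [-2.96, 2.96], [-0.89, 2.26], [0.02, 2.5], [-1.34, 4.48], [0, 2.73], [-2.66, 2.66]. Speed limits (rad/s): [2.39, 2.39, 2.79, 3.14, 3.14, 3.14].

## Interface

Orientations are given as a rotation vector (axis times angle).
In Python, from plant import robot, viewer, order gives the robot as it stands.
- The arm moves only by the tool apply_moves, never from a script. Its argument "deltas" is a list of rows, each a list of 3 entries, a list of its own where there are three numbers: the finger opening in mm, from 0 to 93, then the shift along the tool's x, y, z in mm, then the turn about the tool's z in rad. In form: [[grip, [dx, dy, dz], yaw], ...]. A call has 1 to 5 rows; each row shifts and turns the commanded pose from where the row before left it, along the tool's axes as they then stand; what a row does not reach is not made up. A row lasts 1/8 s, in which the tool goes at most 62.5 mm and 10.7 degrees, less where a joint would pass 70% of its speed; a pose out of reach is approached as far as the arm can. A call is refused whole if a number of a shift passes 62.5 or a number of a turn 0.188, either way. A call with a gripper value outside its range is refused whole. The fingers move at their own pace and stop on an object; "grip_force" is the grip in N (left out, the last holds). Time passes only in rows, so rows that do not move let the fingers close. It gives the time, the measured TCP pose, the force and the opening at its end, in the units of the state.
- robot.read_state(): the state, without advancing time (a new reading comes with each control period).
- viewer.read_camera(name): name is "scene" or "top" or "wrist"; returns the picture (420x560x3 uint8, blue, green, red); there is no depth.
- viewer.get_calibration(name): a dict with "fx", "fy", "cx", "cy" (pixels), "R" (3x3) and "t" (3): a world point X has camera coordinates R X + t. Camera axes: x right, y down, z forward; pixel columns grow to the right and rows downward; lengths in m; the calibration is good to about 2 mm. A picture is of the moment at which its call begins: read the wrist's pose just before it. get_calibration takes no time and is no camera call; for the wrist camera it gives the pose at the moment of the call.
- order.close_job(): hands the job in, once; it reports no verdict.
The state is a dict: "t": time; "q": joint angles; "dq": joint speeds; "joint_torque": joint torques, N m; "tool_pos": TCP position; "orientation": TCP orientation; "force": force on the tool from outside, world axes, zero at the start; "wrist_torque": the same for the moment, N m; "opening": finger opening in m.
Only numpy, scipy, OpenCV 4.12 (cv2) and the standard library are available. Lean on these libraries where they do the work, as an engineer would, in place of code of your own. Each camera call takes 0.05 s, during which the arm holds its last target. There are 200 camera calls.

## Working session

There is one attempt and no reset: what is moved stays moved. The work goes in short steps, Python scripts to look and compute and a tool call to move; the robot and the scene stay as the last step left them, time stands still between calls to the robot, and variables do not carry over. Pictures are saved under pics/ and viewed, about 8 in all and at most 12, crops included, and the job is handed in when it is done.

Besides the shell and the picture viewer there is one more tool, called after "Emit:" as name([rows], argument=value, ...), one row to a line, values as JSON. apply_moves: Moves the arm, as the interface text tells. Its arguments: {"type":"object","properties":{"deltas":{"type":"array"},"grip_force":{"type":"number"}},"required":["deltas"]}

```bash
mkdir -p pics; python3 - <<'E'
from plant import robot, viewer
import cv2
for n in ("top","scene"):
    cv2.imwrite(f"pics/{n}0.png",viewer.read_camera(n))
    c=viewer.get_calibration(n);print(n,c)
print(robot.read_state())
E
```

```text
top {'fx': 536.1740260535586, 'fy': 536.1740260535586, 'cx': 275.1587615243355, 'cy': 210.88902985529268, 'R': array([[ 0.004149  , -0.9999885 ,  0.00240376],
       [-0.99754994, -0.00430673, -0.06982521],
       [ 0.06983476, -0.00210817, -0.99755635]]), 't': array([-0.09906375,  0.62624282,  1.41367467])}
scene {'fx': 429.70646038625046, 'fy': 429.70646038625046, 'cx': 274.9634754745775, 'cy': 210.2360081402095, 'R': array([[-0.72630457,  0.68727516, -0.01159821],
       [ 0.42151701,  0.43199931, -0.79730797],
       [-0.54295955, -0.58397727, -0.60346125]]), 't': array([ 0.51196579, -0.13133384,  1.72454283])}
{'t': 0.1, 'q': array([-1.25441574e+00,  1.31081015e-01,  1.48918255e+00, -3.46192928e-05,
        1.52303406e+00, -8.53476739e-02]), 'dq': array([ 0.0008621 , -0.00059147, -0.00448817,  0.00097176,  0.0009163 ,
        0.00060632]), 'joint_torque': array([ 1.47878829e-03, -5.61338711e+01, -4.93096340e+01,  7.70340697e-02,
        2.91517563e-02, -1.16393749e-04]), 'tool_pos': array([ 0.23458139, -0.55200673,  0.40378818]), 'orientation': array([-3.07677327e+00, -6.26463980e-01,  3.62443270e-04]), 'force': array([0.25476855, 0.36542357, 0.49969406]), 'wrist_torque': array([0.00909986, 0.027161  , 0.01145761]), 'opening': 0.09285343017584778}
```

View pics/top0.png

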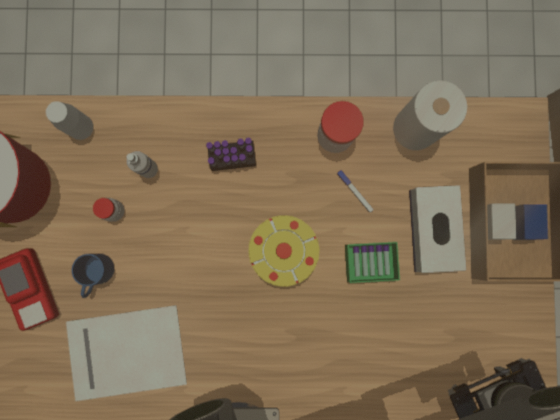

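View pics/scene0.png

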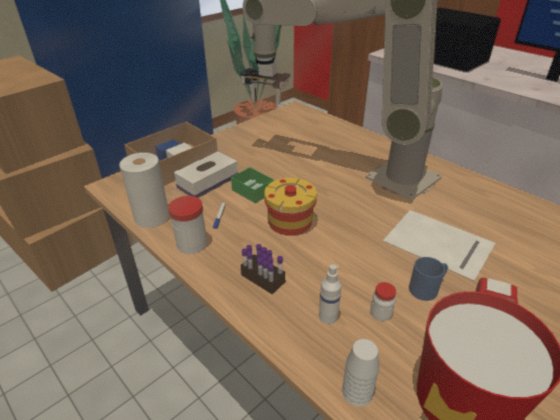

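The top view shows the lid centre near pixel (284,251), with red dots near (258,240), (310,261), (274,276) and one near (293,225). The basket is to its right and the rack up and to the left. I'll locate the dots with colour segmentation.

```bash
cat > h.py <<'E'
import numpy as np, cv2
from plant import robot, viewer, order
from scipy.spatial.transform import Rotation as Ro
def pix2w(c,u,v,z):
    d=np.array([(u-c['cx'])/c['fx'],(v-c['cy'])/c['fy'],1]); d=c['R'].T@d; o=-c['R'].T@c['t']
    return o+d*(z-o[2])/d[2]
def reds(im,amin=15):
    h=cv2.cvtColor(im,cv2.COLOR_BGR2HSV)
    m=(((h[...,0]<8)|(h[...,0]>172))&(h[...,1]>150)&(h[...,2]>70)).astype(np.uint8)
    n,l,s,ce=cv2.connectedComponentsWithStats(m)
    return [(int(s[i,4]),*ce[i]) for i in range(1,n) if s[i,4]>=amin]
E
python3 - <<'E'
from h import *
im=viewer.read_camera("top");c=viewer.get_calibration("top")
for a,u,v in reds(im):
    if 230<u<340 and 200<v<300: print(a,round(u,1),round(v,1),pix2w(c,u,v,.142 if a>150 else .128).round(4))
s=robot.read_state();R=Ro.from_rotvec(s['orientation']).as_matrix();print(R.round(3),s['t'])
cv2.imwrite("pics/crop.png",cv2.resize(im[195:305,220:420],None,fx=4,fy=4,interpolation=cv2.INTER_CUBIC))
E
```

```text
38 293.7 224.8 [ 0.5849 -0.1422  0.128 ]
42 257.8 239.9 [ 0.5472 -0.0536  0.128 ]
160 283.4 250.4 [ 0.5216 -0.1168  0.142 ]
42 309.0 260.7 [ 0.4967 -0.1801  0.128 ]
38 273.1 276.1 [ 0.4586 -0.0917  0.128 ]
[[ 0.92   0.391 -0.   ]
 [ 0.391 -0.92   0.001]
 [ 0.    -0.001 -1.   ]] 0.15
```

View pics/crop.png

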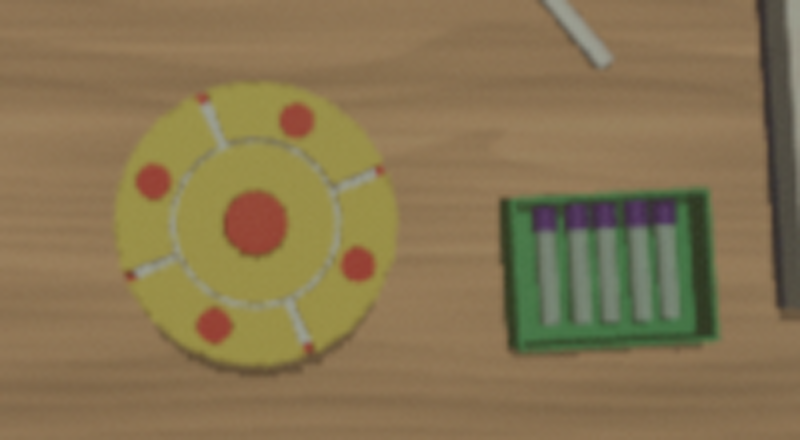

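The lid geometry is clear: the dots lie at -22°, 68°, 158° and 248° about (0.522, -0.117). I'll close the gripper and go above the dot at (0.497, -0.180) first, then turn the jaws tangential.

Emit:
apply_moves([
  [0,[40,-25,0],0],
  [0,[50,-31,0],0],
  [0,[50,-31,0],0],
  [0,[50,-31,0],0],
  [0,[50,-31,0],0],
], grip_force=20)

```text
t: 0.78
tool_pos: [0.3979, -0.3195, 0.4046]
orientation: [-3.078, -0.626, -0.0]
force: [1.1, -0.6, -0.7]
opening: 0.0475
```

Emit:
apply_moves([
  [0,[50,-31,0],0],
  [0,[50,-31,0],0],
  [0,[45,-28,0],0],
  [0,[0,0,0],-0.157],
  [0,[0,0,0],-0.157],
])

```text
t: 1.4
tool_pos: [0.4959, -0.1806, 0.4043]
orientation: [-2.938, -1.111, 0.001]
force: [0.2, -0.3, 0.2]
opening: 0.0011
```

Emit:
apply_moves([
  [0,[0,0,0],-0.157],
  [0,[0,0,0],-0.157],
  [0,[0,0,0],-0.157],
  [0,[0,0,0],0],
  [0,[0,0,0],0],
])

```text
t: 2.02
tool_pos: [0.4955, -0.1817, 0.4046]
orientation: [-2.607, -1.752, 0.0]
force: [0.9, -0.0, 0.1]
opening: 0.0002
```

```bash
cat >> h.py <<'E'
D=np.array([[.4967,-.1801],[.5472,-.0536],[.5849,-.1422],[.4586,-.0917]])
def rep():
    s=robot.read_state();R=Ro.from_rotvec(s['orientation']).as_matrix();p=s['tool_pos']
    tip=p+R@[0,0,.186]
    print('t',s['t'],'tip',tip.round(4),'F',s['force'].round(1),'open',round(s['opening'],4),'yang',np.degrees(np.arctan2(R[1,1],R[0,1])).round(1),'tilt',R[:,2].round(3),'q6',s['q'][5].round(2))
    for i,d in enumerate(D): print(i,'delta tool mm',(R.T@[*(d-tip[:2]),0]*1000).round(1))
E
python3 - <<'E'
from h import *
rep()
im=viewer.read_camera("wrist"); cv2.imwrite("pics/w1.png",im)
c=viewer.get_calibration("wrist")
for a,u,v in reds(im,60): print(a,round(u),round(v),pix2w(c,u,v,.128).round(4))
E
```

```text
t 2.025 tip [ 0.4954 -0.1817  0.2186] F [ 0.9 -0.   0.1] open 0.0002 yang -22.2 tilt [-0.  0. -1.] q6 -0.06
0 delta tool mm [ 1.9  0.6 -0. ]
1 delta tool mm [138.1  -0.5  -0. ]
2 delta tool mm [70.3 67.9 -0. ]
3 delta tool mm [ 69.4 -68.1   0. ]
703 279 32 [ 0.548  -0.0537  0.128 ]
1994 279 128 [ 0.5228 -0.1171  0.128 ]
549 365 128 [ 0.5862 -0.1424  0.128 ]
541 193 129 [ 0.4593 -0.0918  0.128 ]
428 279 211 [ 0.4974 -0.1805  0.128 ]
```

View pics/w1.png

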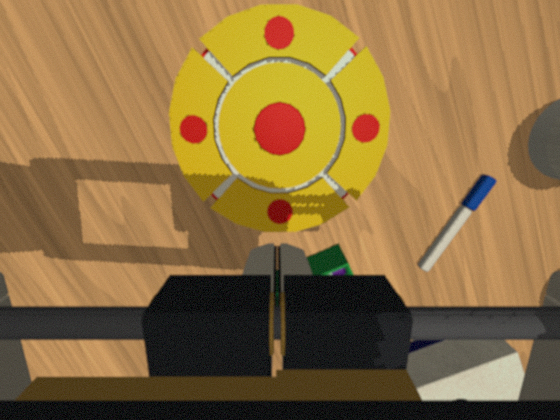

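The wrist view shows the whole lid with dots at (279,32), (365,128), (193,129) and (279,211). These agree with the top camera within 1 mm. I'll correct by +2 mm in x and descend.

Emit:
apply_moves([
  [0,[2,1,40],0],
  [0,[0,0,40],0],
  [0,[0,0,5],0],
  [0,[0,0,4],0],
  [0,[0,0,3],0],
])

```text
t: 2.7
tool_pos: [0.4979, -0.1805, 0.3146]
orientation: [2.603, 1.755, 0.002]
force: [-0.8, 0.1, -0.3]
opening: 0.0003
```

Emit:
apply_moves([
  [0,[0,0,3],0],
  [0,[0,0,3],0],
  [0,[0,0,0],0],
])

```text
t: 3.08
tool_pos: [0.4974, -0.1803, 0.3071]
orientation: [2.604, 1.756, 0.001]
force: [0.4, -0.4, 0.3]
opening: 0.0006
```

Emit:
apply_moves([
  [0,[0,0,2],0],
  [0,[0,0,1],0],
  [0,[0,0,0],0],
])

```text
t: 3.45
tool_pos: [0.4975, -0.1804, 0.3062]
orientation: [2.603, 1.756, 0.001]
force: [-7.6, 2.6, 16.4]
opening: 0.0003
```

It stopped solidly at tip z = 0.120 with 16 N, so this section is shut. I'll lift 50 mm and cross to the opposite section.

Emit:
apply_moves([
  [0,[0,0,-50],0],
  [0,[45,0,0],0],
  [0,[45,0,0],0],
  [0,[46,-1,0],0],
  [0,[0,0,0],0],
])

```text
t: 4.08
tool_pos: [0.5479, -0.0512, 0.3538]
orientation: [-2.601, -1.761, -0.001]
force: [0.5, -0.0, 0.3]
opening: 0.0004
```

```bash
python3 -c "
from h import *
rep()"
```

```text
t 4.075 tip [ 0.5479 -0.0511  0.1678] F [ 0.5 -0.   0.3] open 0.0004 yang -21.8 tilt [ 0.     0.001 -1.   ] q6 0.19
0 delta tool mm [-1.388e+02  3.000e-01 -1.000e-01]
1 delta tool mm [-2.6  0.3 -0. ]
2 delta tool mm [-70.9  68.2  -0. ]
3 delta tool mm [-70.9 -67.9  -0.1]
```

Emit:
apply_moves([
  [0,[-2,0,34],0],
  [0,[0,0,4],0],
  [0,[0,0,3],0],
  [0,[0,0,3],0],
  [0,[0,0,3],0],
])

```text
t: 4.7
tool_pos: [0.5466, -0.0563, 0.3076]
orientation: [2.605, 1.755, 0.001]
force: [-0.6, -0.1, 0.1]
opening: 0.0006
```

Emit:
apply_moves([
  [0,[0,0,2],0],
  [0,[0,0,1],0],
  [0,[0,0,0],0],
])

```text
t: 5.08
tool_pos: [0.5467, -0.0561, 0.3062]
orientation: [2.604, 1.756, 0.001]
force: [-8.1, 0.8, 16.3]
opening: 0.001
```

The second section shows the same solid stop. Next I'll move to the dot at (0.585, -0.142) and turn 90°.

Emit:
apply_moves([
  [0,[0,0,-55],0],
  [0,[-34,34,0],0],
  [0,[-34,34,0],0],
  [0,[0,0,0],0.174],
  [0,[0,0,0],0.174],
])

```text
t: 5.7
tool_pos: [0.5841, -0.1452, 0.3585]
orientation: [-2.874, -1.269, 0.001]
force: [-0.7, 1.2, 1.7]
opening: 0.0005
```

Emit:
apply_moves([
  [0,[0,0,0],0.174],
  [0,[0,0,0],0.174],
  [0,[0,0,0],0.174],
  [0,[0,0,0],0.174],
  [0,[0,0,0],0.174],
])

```text
t: 6.32
tool_pos: [0.584, -0.1444, 0.3588]
orientation: [-3.141, 0.059, 0.0]
force: [0.4, 0.0, 0.5]
opening: 0.0007
```

Emit:
apply_moves([
  [0,[0,0,0],0.174],
  [0,[0,0,0],0.174],
  [0,[0,0,0],0],
  [0,[0,0,0],0],
])

```text
t: 6.82
tool_pos: [0.584, -0.1442, 0.3587]
orientation: [3.086, -0.586, -0.0]
force: [-0.5, 0.5, -0.7]
opening: 0.0004
```

```bash
python3 - <<'E'
from h import *
rep()
im=viewer.read_camera("wrist"); cv2.imwrite("pics/w2.png",im)
c=viewer.get_calibration("wrist")
for a,u,v in reds(im,60): print(a,round(u),round(v),pix2w(c,u,v,.128).round(4),pix2w(c,u,v,.120).round(4))
E
```

```text
t 6.825 tip [ 0.584  -0.1442  0.1727] F [-0.5  0.5 -0.7] open 0.0004 yang -111.5 tilt [-0.  0. -1.] q6 1.62
0 delta tool mm [-68.1  65.4   0. ]
1 delta tool mm [-67.5 -70.8   0. ]
2 delta tool mm [ 0.1 -2.2 -0. ]
3 delta tool mm [-136.    -2.9    0. ]
423 276 200 [ 0.6048 -0.1517  0.128 ] [ 0.6029 -0.1509  0.12  ]
619 273 229 [ 0.5856 -0.1424  0.128 ] [ 0.583  -0.1413  0.12  ]
```

View pics/w2.png

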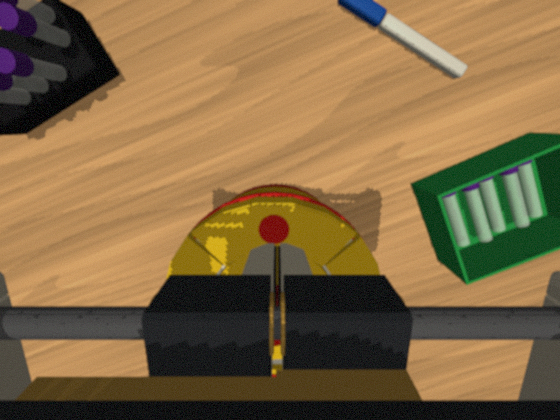

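The wrist view shows the third dot at (273,229), still at (0.586, -0.142), so the tub hasn't moved. I'll press it.

Emit:
apply_moves([
  [0,[1,-2,39],0],
  [0,[0,0,4],0],
  [0,[0,0,3],0],
  [0,[0,0,3],0],
  [0,[0,0,3],0],
])

```text
t: 7.5
tool_pos: [0.586, -0.1427, 0.3082]
orientation: [3.085, -0.591, 0.002]
force: [-0.5, 0.9, 0.1]
opening: 0.0003
```

Emit:
apply_moves([
  [0,[0,0,2],0],
  [0,[0,0,1],0],
  [0,[0,0,0],0],
])

```text
t: 7.88
tool_pos: [0.5861, -0.1428, 0.3062]
orientation: [3.085, -0.591, 0.003]
force: [-5.2, 1.3, 13.2]
opening: 0.0005
```

Emit:
apply_moves([
  [0,[0,0,-55],0],
  [0,[-45,0,0],0],
  [0,[-45,0,0],0],
  [0,[-46,0,0],0],
  [0,[0,0,0],0],
])

```text
t: 8.5
tool_pos: [0.4572, -0.0913, 0.3582]
orientation: [-3.085, 0.591, 0.002]
force: [0.8, -0.5, -0.2]
opening: 0.0004
```

```bash
python3 -c "
from h import *
rep()"
```

```text
t 8.5 tip [ 0.457  -0.0912  0.1722] F [ 0.8 -0.5 -0.2] open 0.0004 yang -111.7 tilt [-0.001  0.    -1.   ] q6 1.64
0 delta tool mm [69.8 67.9 -0.1]
1 delta tool mm [ 70.  -68.3  -0.1]
2 delta tool mm [ 1.377e+02  1.000e-01 -2.000e-01]
3 delta tool mm [ 1.7 -0.2 -0. ]
```

Emit:
apply_moves([
  [0,[2,0,39],0],
  [0,[0,0,4],0],
  [0,[0,0,3],0],
  [0,[0,0,3],0],
  [0,[0,0,3],0],
])

```text
t: 9.12
tool_pos: [0.462, -0.0933, 0.3079]
orientation: [3.085, -0.592, 0.002]
force: [0.2, -1.3, -0.9]
opening: 0.0002
```

Emit:
apply_moves([
  [0,[0,0,2],0],
  [0,[0,0,1],0],
  [0,[0,0,0],0],
])

```text
t: 9.5
tool_pos: [0.4618, -0.0932, 0.3062]
orientation: [3.085, -0.592, 0.003]
force: [-7.1, 2.5, 17.3]
opening: 0.0003
```

Emit:
apply_moves([
  [0,[0,0,-55],0],
  [0,[0,0,-50],0],
  [0,[-50,0,0],0],
  [0,[-45,0,0],0],
  [0,[0,0,0],0],
])

```text
t: 10.12
tool_pos: [0.3715, -0.0571, 0.4093]
orientation: [3.085, -0.591, 0.003]
force: [0.3, -0.5, -0.1]
opening: 0.0006
```

```bash
python3 - <<'E'
from h import *
rep()
im=viewer.read_camera("wrist"); t=viewer.read_camera("top"); s=viewer.read_camera("scene")
c=viewer.get_calibration("top")
for a,u,v in reds(t):
    if 230<u<340 and 200<v<300: print(a,round(u,1),round(v,1),pix2w(c,u,v,.142 if a>140 else .120).round(4))
a=cv2.resize(s[165:245,240:345],(525,400),interpolation=cv2.INTER_CUBIC)
cv2.imwrite("pics/s2.png",a); cv2.imwrite("pics/w3.png",im)
E
```

```text
t 10.125 tip [ 0.3718 -0.0572  0.2233] F [ 0.3 -0.5 -0.1] open 0.0006 yang -111.7 tilt [ 0.002 -0.    -1.   ] q6 1.66
0 delta tool mm [161.4  68.    0.3]
1 delta tool mm [161.6 -68.2   0.3]
2 delta tool mm [2.294e+02 2.000e-01 4.000e-01]
3 delta tool mm [93.4 -0.   0.2]
38 293.6 224.9 [ 0.585  -0.1423  0.12  ]
40 258.1 240.0 [ 0.5472 -0.0541  0.12  ]
161 283.5 250.5 [ 0.5215 -0.1168  0.142 ]
39 308.9 260.7 [ 0.4963 -0.1803  0.12  ]
41 273.0 275.8 [ 0.4589 -0.0915  0.12  ]
```

View pics/s2.png

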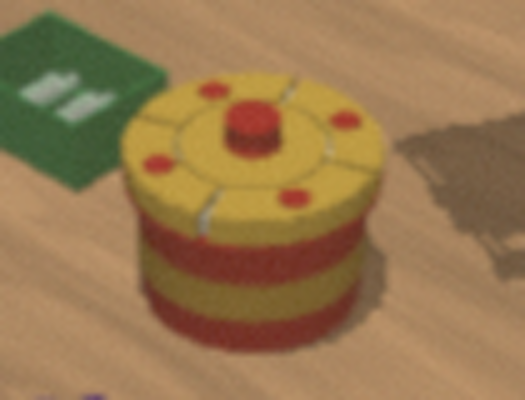

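View pics/w3.png

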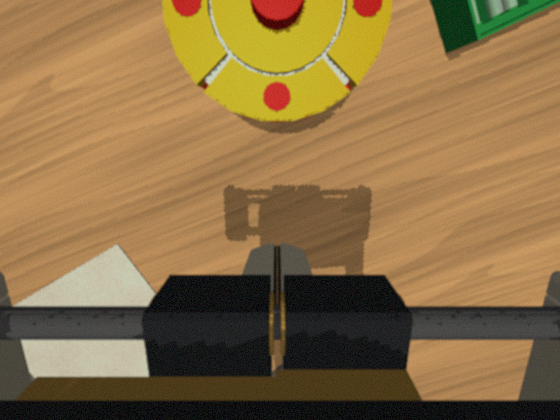

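The scene crop shows all four sections flush with the lid's middle and no white gap under the skirt. The wrist view shows the arm clear of the tub, which stands where it was. I'll hand in.

```bash
python3 -c "
from h import *
order.close_job();rep()"
```

```text
the job is handed in; nothing more can be done
the job is handed in; nothing more can be done
```

I pressed all four rim sections of the tub's lid shut with the closed fingertips, and handed the job in at about 10.3 s of the 42 s allowed.

- **Sections shut:** each press stopped solidly with the fingertips at z = 0.120 m, the height of a shut section, at about 13–17 N. The last scene picture shows every section level with the lid's middle and no white gap under the skirt.
- **Tub:** it still stands in its place. The lid centre is within about 1 mm of where it first measured.
- **Other things on the table:** the arm passed well above them and I felt no contact. I did not measure their positions again at the end.
- **Arm:** it ended clear of everything.

No check failed or disagreed. My last state reading after handing in was refused because the job was already closed.

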